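# Lock a lens into the bench clamp

## Task

Set the rectangular spectacle lens up in the bench clamp. Swing the clamp lever round to its open stop to free the sliding jaw (do not force the jaw along while it is locked), stand the lens upright and fully down in the slot, centred in front of the fixed jaw, slide the jaw up until the lens is held snug between the two jaws, then swing the lever all the way back so that it is tight. Never tip the lens over, and leave the two round lenses, the bottle, the jar and the screwdriver where they are.

Things in the scene. Friction and masses are not known exactly. Their poses are not given: they have to be found in the camera images.
- vise: Bench clamp, fixed: base 60 (x) x 230 (y) x 10 mm high, rail along y. Origin: centre of underside. At +y a fixed jaw (30 wide in x, y 81 to 99, top 46 above the table, its upper edge bevelled back 4 mm) and before it a low wall (36 wide, y 63 to 69, top 22). The 12 mm gap between them is the slot, open at both ends. The sliding jaw rides on the -y side and closes in +y.
- slot (a point): Middle of the slot's floor, 10 mm above the table; its axes are those of the clamp base: x along the slot, y across it towards the fixed jaw.
- jaw (a joint): Travel of the sliding jaw (m): grows towards the fixed jaw, about 0.112 when the lens is snug. It is a block 40 (x) x 44 (y) mm, 10 to 40 mm above the table, centred below the clamp axis, with a nose 30 wide, 14 long, 26 to 40 mm above the table, that passes over the low wall. Its back (-y) face is 58 mm behind jaw_face. Slides at about 4 N when free.
- jaw_face (a point): Centre of the nose's front face, which meets the lens, 33 mm above the table; axes as the clamp base.
- clamp (a joint): Angle of the clamp lever (rad): 0 is fully tight (a stop), 1.3 is fully open (a stop). It turns counter-clockwise seen from above to open, grips the rail below about 0.3, and stays where it is left. Takes about 3 N at the lever's end.
- clamp_axis (a point): Top centre of the black clamp knob on the sliding jaw, on its vertical turning axis, 65 mm above the table (knob 28 mm in diameter, 40 to 65 mm above the table). x points along the lever arm, z up.
- lever_end (a point): Centre of the lever's round end (16 mm diameter and height), 55 mm from the clamp axis, 55 mm above the table. The arm is 10 mm wide, 49 to 61 mm above the table, with free space below it beside the jaw. When tight it points to the base's -x side, leaning 0.3 rad towards +y; when open, leaning 1.0 rad towards -y.
- lens: The rectangular amber lens, 50 wide (x) x 8 thick (y) x 44 mm tall (z), 35 g, upright in a slot of the rack at the start. Origin: centre of its lower edge. It sticks out of the rack and the clamp slot at both ends, so it can be taken by its two narrow sides (50 mm apart).
- lens_mid (a point): Centre of the lens, 22 mm above its lower edge.
- rack: Wooden lens rack, fixed: 40 (x) x 124 (y) mm, three slots 12 mm wide across it at y = -36, 0 and +36 mm, floor 8 mm and walls 20 mm above the table. Origin: centre of the underside.
- round_a: Round amber lens, 42 mm diameter, 8 thick, standing in the rack. Leave alone. Origin: centre of its lower edge.
- round_b: Another round lens of the same size, in the rack. Leave alone.
- spray: White plastic bottle with a black cap, 52 mm diameter, 150 mm tall, beside the clamp. Origin: centre of the underside. Leave alone.
- jar: Grey jar with a steel lid, 48 mm diameter, 65 mm tall, beside the rack. Origin: centre of the underside. Leave alone.
- driver: Black-handled screwdriver lying on the table, 130 mm long. Leave alone.

How it is judged:
On the way:
1. the clamp lever is swung open with the sliding jaw still where it was (within 15 mm) (value of joint clamp above 1 rad and distance of jaw_face from where it was at the start of the episode below 0.015 m), for 0.1 s.
At the end, for the whole second after the job is handed in: The rectangular lens stands upright (within 0.12 rad) on the slot's floor (within 3 mm), centred on the slot within 10 mm along it; the sliding jaw holds it against the fixed jaw with at most 3 mm of play in all; the clamp lever is tight (joint below 0.15 rad); the lens is at rest (value of joint clamp below 0.15 rad and y of jaw_face in the frame of slot above -0.005 m and z of lens in the frame of slot between -0.003 and 0.003 m and x of lens in the frame of slot between -0.01 and 0.01 m and y of lens_mid in the frame of slot between -0.002 and 0.006 m and angle between lens's own z axis and vertical below 0.12 rad and linear speed of lens below 0.02 m/s); the robot touches nothing.
It fails at once if the lens is tipped over (more than 0.6 rad) (angle between lens's own z axis and vertical above 0.6 rad).
It fails at once if a round lens is moved by more than 20 mm (distance of any of round_a, round_b from where it was at the start of the episode above 0.02 m).
It fails at once if the bottle, jar or screwdriver is moved by more than 25 mm (distance of any of spray, jar, driver from where it was at the start of the episode above 0.025 m).
It also fails if it takes over 72 s, if anything falls off the work surface, if the arm or the gripper's body presses on something with over 40 N, if the wrist force passes 120 N, or if a joint passes its speed limit or range.

## Robot

A 6-joint arm with a two-finger parallel gripper is mounted at the origin on the work surface. World frame = base frame: x ahead of the robot, y to its left, z up, the work surface at z = 0. Lengths are in m, angles in rad, forces in N, time in s.
With the tool pointing down it reaches from about 0.375 to 0.9 m from the base axis. Payload 3.1 kg.
Tool frame: the origin (TCP) lies at the very end of the fingers, on their centre line; the grasp point (between the pads) lies 19 mm behind it; z points along the fingers, y is the line along which they close (so a half turn about z gives the same grasp; the last joint's range is limited). The gripper opens to 85 mm and grips with 20 to 120 N. Pads are 22 mm wide; open, the fingers measure 114 mm over their backs; the gripper's body (76 mm by 85 mm) begins 54 mm behind the grasp point. The pads swing forward as they close: fully open they stand 13 mm farther back than shut.
Start: joints at [1.067, 0.527, 1.433, -0, 1.181, -0.178], TCP at [0.2, 0.592, 0.231] pointing down, gripper open.
Joint ranges: [-3.08, 3.08], [-0.75, 2.2], [0.22, 2.44], [-1.43, 4.57], [0, 2.65], [-2.85, 2.85]. Speed limits (rad/s): [2.79, 2.79, 3.14, 3.14, 3.14, 3.14].

## Interface

Orientations are given as a unit quaternion [x, y, z, w].
In Python, from station import manip, vision gives the robot as it stands.
- The arm moves only by the tool drive_tool, never from a script. Its argument "deltas" is a list that holds one entry, the list of rows, each a list of 4 numbers: the shift along the tool's x, y, z in mm, then the turn about the tool's z in rad. A call has 1 to 5 rows; each row is the pose to reach, as a shift and turn from the pose commanded when the call began, along the tool's axes at that moment; what a row does not reach only later rows make up. A row lasts 1/12 s, in which the tool goes at most 41.7 mm and 7.16 degrees, less where a joint would pass 70% of its speed; a pose out of reach is approached as far as the arm can. A call with a gripper value outside its range is refused whole. "jaw" is the finger opening in mm, from 0 to 85.4, set as the call begins (left out, the last holds). The fingers move at their own pace and stop on an object; "force" is the grip in N (left out, the last holds). Time passes only in rows, so rows that repeat a pose let the fingers close. It gives the time, the measured TCP pose, the force, the opening and the grip force at its end, in the units of the state.
- manip.sense(): the state, without advancing time (a new reading comes with each control period).
- vision.snapshot(name): name is "scene" or "top" or "wrist"; returns the picture (480x640x3 uint8, red, green, blue); there is no depth.
- vision.camera_model(name): a dict with "camera_matrix" (3x3 intrinsics, pixels), "rvec" (rotation vector, rad) and "tvec" (3), from world to camera coordinates, as OpenCV has them. Camera axes: x right, y down, z forward; pixel columns grow to the right and rows downward; lengths in m; the calibration is good to about 2 mm. A picture is of the moment at which its call begins: read the wrist's pose just before it. camera_model takes no time and is no camera call; for the wrist camera it gives the pose at the moment of the call.
- manip.sign_off(): hands the job in; it is judged then, once.
The state is a dict: "t": time; "q": joint angles; "qd": joint speeds; "tau": joint torques, N m; "tcp_pos": TCP position; "tool_rot": TCP orientation; "force": force on the tool from outside, world axes, zero at the start; "ft_torque": the same for the moment, N m; "finger_gap": opening from 0.0 (shut) to 1.0 (fully open); "gripper_force": force on a finger pad.
Only numpy, scipy, OpenCV 4.12 (cv2) and the standard library are available. Lean on these libraries where they do the work, as an engineer would, in place of code of your own. Each camera call takes 0.05 s, during which the arm holds its last target. There are 200 camera calls.

## Working session

There is one attempt and no reset: what is moved stays moved. The work goes in short steps, Python scripts to look and compute and a tool call to move; the robot and the scene stay as the last step left them, time stands still between calls to the robot, and variables do not carry over. Pictures are saved under pics/ and viewed, at most 10 in all, crops included, and the job is handed in when it is done.

Besides the shell and the picture viewer there is one more tool, called after "Call:" by a JSON object that holds its "name" and its "arguments", one argument or row to a line. drive_tool: Moves the arm, as the interface text tells. Its arguments: {"type":"object","properties":{"deltas":{"type":"array"},"jaw":{"type":"number"},"force":{"type":"number"}},"required":["deltas"]}

```bash
mkdir -p pics; cat > h.py <<'E'
import numpy as np, cv2
from station import manip, vision
from scipy.spatial.transform import Rotation as R
def snap(n,f=None):
    im=vision.snapshot(n)
    if f: cv2.imwrite('pics/'+f,cv2.cvtColor(im,cv2.COLOR_RGB2BGR))
    return im
def ray(m,px):
    K=np.array(m['camera_matrix']);Rm=cv2.Rodrigues(np.array(m['rvec'],float))[0];t=np.array(m['tvec'],float).ravel()
    d=Rm.T@np.linalg.solve(K,[px[0],px[1],1]);return -Rm.T@t,d
def onz(m,px,z):
    c,d=ray(m,px);return c+d*(z-c[2])/d[2]
def proj(m,P):
    return cv2.projectPoints(np.array(P,float).reshape(-1,3),np.array(m['rvec'],float),np.array(m['tvec'],float),np.array(m['camera_matrix'],float),None)[0].reshape(-1,2)
E
python3 - <<'E'
from h import *
s=manip.sense();print({k:np.round(v,3) for k,v in s.items()})
for n in ('top','scene'):
    snap(n,n+'0.png');m=vision.camera_model(n);print(n,np.round(ray(m,(320,240)),3), np.round(m['camera_matrix'],0).tolist())
E
```

```text
{'t': np.float64(0.0), 'q': array([ 1.066,  0.528,  1.434,  0.   ,  1.181, -0.178]), 'qd': array([-0.002,  0.002, -0.001, -0.001,  0.001,  0.001]), 'tau': array([-1.0000e-03, -4.4236e+01, -1.7802e+01, -0.0000e+00,  8.0000e-03,
       -0.0000e+00]), 'tcp_pos': array([0.2  , 0.592, 0.23 ]), 'tool_rot': array([ 0.162,  0.987, -0.001, -0.   ]), 'force': array([-0.791, -0.361, -0.233]), 'ft_torque': array([ 0.033,  0.063, -0.041]), 'gripper_force': np.float64(0.0), 'finger_gap': np.float64(1.002)}
top [[ 0.479 -0.016  1.037]
 [ 0.138  0.003 -0.99 ]] [[564.0, 0.0, 313.0], [0.0, 564.0, 245.0], [0.0, 0.0, 1.0]]
scene [[ 0.945 -0.346  0.871]
 [-0.356  0.374 -0.857]] [[617.0, 0.0, 297.0], [0.0, 617.0, 244.0], [0.0, 0.0, 1.0]]
```

View pics/top0.png

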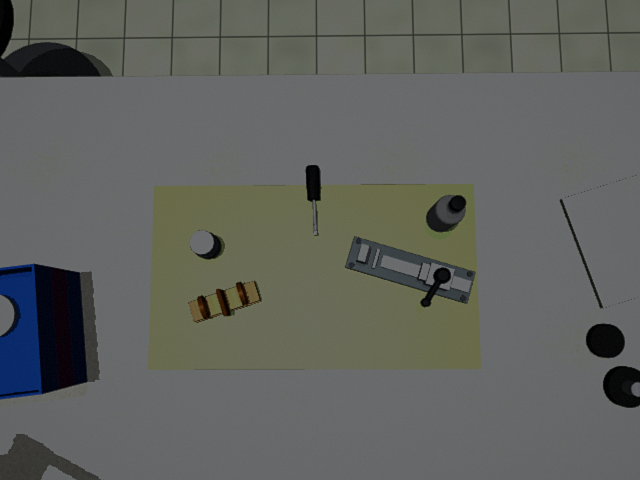

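View pics/scene0.png

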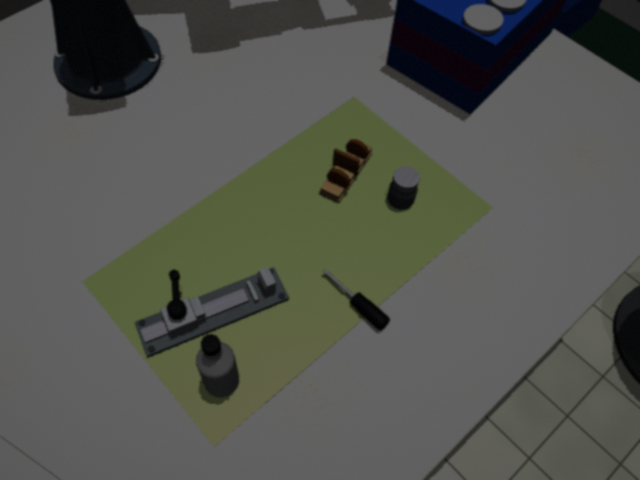

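Top view: the rack is at about (225,300), with the rectangular lens in its middle slot. The clamp is at about (410,270), with its fixed jaw at left (362,253). The lever knob is at (441,275) and the lever end at (426,302). I'll zoom in for corners.

```bash
python3 - <<'E'
from h import *
im=cv2.imread('pics/top0.png')
g=lambda a:(255*(a/255.)**.6).astype(np.uint8)
a=cv2.resize(g(im[225:315,335:485]),None,fx=5.3,fy=5.3,interpolation=cv2.INTER_CUBIC)[:, :795]
cv2.imwrite('pics/c1.png',a)
b=cv2.resize(g(im[270:330,180:270]),None,fx=8,fy=8,interpolation=cv2.INTER_CUBIC);cv2.imwrite('pics/c2.png',b)
E
```

```text
(no output)
```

View pics/c1.png

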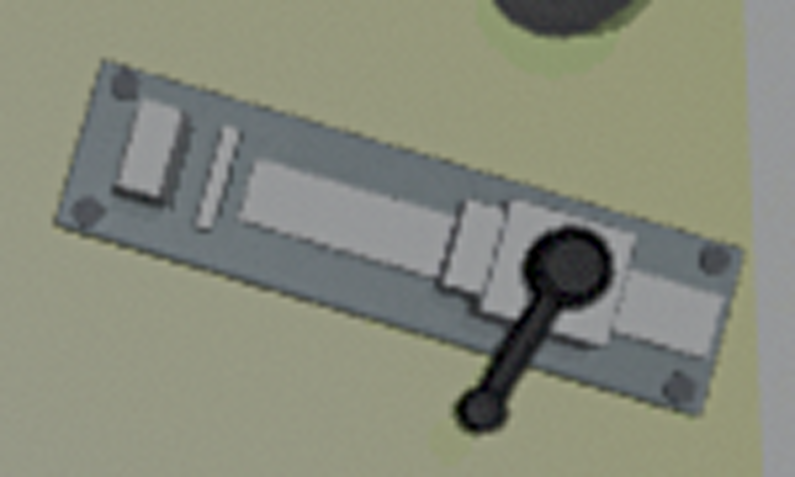

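View pics/c2.png

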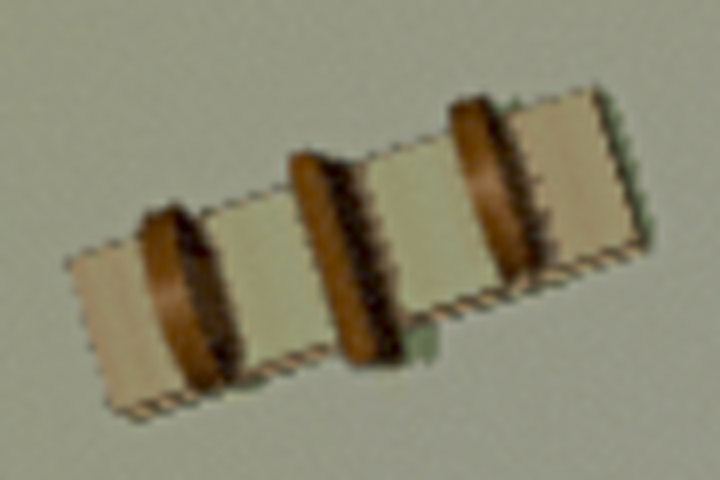

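The crops show the base corners at (103,60), (742,247), (700,415) and (55,227), the knob at (571,267) and the lever end at (482,410). The lens top strip runs from (306,160) to (362,358), and the rack's top corners are (68,262) and (598,88).

```bash
cat >> h.py <<'E'
def Rz(a): return np.array([[np.cos(a),-np.sin(a)],[np.sin(a),np.cos(a)]])
E
python3 - <<'E'
from h import *
m=vision.camera_model('top')
A=lambda p,z:onz(m,(335+(p[0]+.5)/5.3-.5,225+(p[1]+.5)/5.3-.5),z)[:2]
B=lambda p,z:onz(m,(180+(p[0]+.5)/8-.5,270+(p[1]+.5)/8-.5),z)[:2]
c=np.array([A(p,.01) for p in [(103,60),(742,247),(700,415),(55,227)]])
C=c.mean(0); yv=(c[0]+c[3]-c[1]-c[2])/2; xv=(c[0]+c[1]-c[2]-c[3])/2
print('vise',C,'len',np.linalg.norm(yv),np.linalg.norm(xv))
yaw=np.arctan2(-yv[0],yv[1]); print('yaw',yaw,np.arctan2(xv[1],xv[0]))
print('slot',C+Rz(yaw)@[0,.075])
k=A((571,267),.065);e=A((482,410),.061)
print('knob',k,'vise frame',Rz(yaw).T@(k-C),'end',e,np.linalg.norm(e-k),'leverang rel vise',np.arctan2(*(Rz(yaw).T@(e-k))[::-1]))
f=[A(p,.033) for p in [(447,285)]]
l1,l2=B((306,160),.052),B((362,358),.052)
print('lens',(l1+l2)/2,np.linalg.norm(l1-l2),'yaw',np.arctan2(*(l1-l2)[::-1]))
r=[B(p,.02) for p in [(68,262),(598,88),(645,245),(115,412)]]
r=np.array(r);d=r[0]-r[1]; print('rack',r.mean(0),np.arctan2(-d[0],d[1]),np.linalg.norm(d))
for n,p in dict(spray=(457,204)).items(): print(n,onz(m,p,.15))
print('jar',onz(m,(204,243),.065))
E
```

```text
vise [ 0.56806423 -0.17640596] len 0.22804286804302046 0.06006309943673869
yaw -0.29106892424596326 -0.284196294803178
slot [ 0.58958745 -0.10456063]
knob [ 0.55313505 -0.22349104] vise frame [-0.00078892 -0.04938889] end [ 0.50714997 -0.19412901] 0.054559653189947765 leverang rel vise 2.8644045846418615
lens [0.50854246 0.15904888] 0.044895264230385666 yaw 0.2943639903884449
rack [0.51111201 0.15960141] 0.31470706923717756 0.1251923713917769
spray [ 0.65990123 -0.23228189  0.15      ]
jar [0.61047775 0.18888095 0.065     ]
```

```bash
cat >> h.py <<'E'
C=np.array([.5681,-.1764]); YAW=-.288
def vis(p): return C+Rz(YAW)@np.array(p)      # clamp frame -> world
KN=np.array([.5531,-.2235])
def pose():
    s=manip.sense(); M=R.from_quat(s['tool_rot']).as_matrix()
    return np.array([*s['tcp_pos'],np.arctan2(M[1,1],M[0,1])]),M
def plan(wps,cur=None):
    """print drive calls (target row, mm/rad) for waypoints x,y,z,phi_y"""
    p=pose()[0] if cur is None else np.array(cur,float)
    for w in wps:
        w=np.array(w,float); d=w-p; n=int(max(np.ceil(np.linalg.norm(d[:3])/.2),np.ceil(abs(d[3])/.6),1))
        for i in range(n):
            a=p[3]; s=d/n
            tx=np.array([np.cos(a+np.pi/2),np.sin(a+np.pi/2)]);ty=np.array([np.cos(a),np.sin(a)])
            row=[1e3*s[:2]@tx,1e3*s[:2]@ty,-1e3*s[2],-s[3]]
            print([round(float(v),1) for v in row[:3]]+[round(float(row[3]),3)],'rows',int(np.ceil(max(np.linalg.norm(s[:3])/.0417,abs(s[3])/.12))),'->',np.round(p+s,3))
            p=p+s
def lev(th,r=.055):  # clamp angle -> world xy, phi_y
    a=np.pi-.3+th+YAW; return [*(KN+r*np.array([np.cos(a),np.sin(a)])),a-np.pi/2-np.pi]
E
python3 - <<'E'
from h import *
print(pose()[0]); l=lev(0)
plan([(l[0],l[1],.16,l[2])])
E
```

```text
[0.19971267 0.59156301 0.23041775 1.24497899]
[-90.4, -107.5, 11.7, 0.567] rows 5 -> [0.251 0.461 0.219 0.678]
[-134.0, -42.0, 11.7, 0.567] rows 5 -> [0.302 0.33  0.207 0.11 ]
[-135.6, 36.6, 11.7, 0.567] rows 5 -> [ 0.354  0.199  0.195 -0.457]
[-94.7, 103.7, 11.7, 0.567] rows 5 -> [ 0.405  0.069  0.183 -1.024]
[-24.2, 138.4, 11.7, 0.567] rows 5 -> [ 0.456 -0.062  0.172 -1.592]
[54.0, 129.7, 11.7, 0.567] rows 5 -> [ 0.507 -0.193  0.16  -2.159]
```

Call:
{"name": "drive_tool", "arguments": {
  "deltas": [
    [[-90,-108,12,0.567],[-90,-108,12,0.567],[-90,-108,12,0.567],[-90,-108,12,0.567],[-90,-108,12,0.567]]
  ]
}}

```text
t: 0.52
tcp_pos: [0.2508, 0.4566, 0.2184]
tool_rot: [0.436, 0.9, -0.003, -0.0]
force: [0.3, 0.4, 0.6]
finger_gap: 1.001
gripper_force: 0.0
```

Call:
{"name": "drive_tool", "arguments": {
  "deltas": [
    [[-134,-42,12,0.567],[-134,-42,12,0.567],[-134,-42,12,0.567],[-134,-42,12,0.567],[-134,-42,12,0.567]]
  ]
}}

```text
t: 0.93
tcp_pos: [0.3022, 0.3268, 0.2067]
tool_rot: [0.67, 0.742, -0.002, 0.0]
force: [0.1, 0.7, -0.3]
finger_gap: 1.001
gripper_force: 0.0
```

Call:
{"name": "drive_tool", "arguments": {
  "deltas": [
    [[-136,37,12,0.567],[-136,37,12,0.567],[-136,37,12,0.567],[-136,37,12,0.567],[-136,37,12,0.567]]
  ]
}}

```text
t: 1.35
tcp_pos: [0.355, 0.1963, 0.1949]
tool_rot: [0.851, 0.525, -0.0, 0.0]
force: [-0.0, 0.6, 0.1]
finger_gap: 1.003
gripper_force: 0.0
```

Call:
{"name": "drive_tool", "arguments": {
  "deltas": [
    [[-95,104,12,0.567],[-95,104,12,0.567],[-95,104,12,0.567],[-95,104,12,0.567],[-95,104,12,0.567]]
  ]
}}

```text
t: 1.77
tcp_pos: [0.4078, 0.0648, 0.1831]
tool_rot: [0.964, 0.266, 0.001, 0.001]
force: [0.2, -0.2, 0.5]
finger_gap: 1.0
gripper_force: 0.0
```

Call:
{"name": "drive_tool", "arguments": {
  "deltas": [
    [[-24,138,12,0.567],[-24,138,12,0.567],[-24,138,12,0.567],[-24,138,12,0.567],[-24,138,12,0.567]]
  ]
}}

```text
t: 2.18
tcp_pos: [0.4595, -0.0664, 0.171]
tool_rot: [1.0, -0.014, 0.001, 0.001]
force: [0.5, 0.8, 0.5]
finger_gap: 0.996
gripper_force: 0.0
```

Call:
{"name": "drive_tool", "arguments": {
  "deltas": [
    [[54,130,12,0.567],[54,130,12,0.567],[54,130,12,0.567],[54,130,12,0.567],[54,130,12,0.567]]
  ],
  "jaw": 26
}}

```text
t: 2.6
tcp_pos: [0.5106, -0.1982, 0.1589]
tool_rot: [0.956, -0.293, 0.002, 0.001]
force: [0.2, 0.6, -1.2]
finger_gap: 0.313
gripper_force: 0.0
```

```bash
python3 - <<'E'
from h import *
print(pose()[0],manip.sense()['finger_gap'])
snap('wrist','w1.png')
l=lev(0); plan([(l[0],l[1],.16,l[2])])
m=vision.camera_model('wrist');print(np.round(ray(m,(320,240)),3),np.round(proj(m,[[*KN,.065],[*l[:2],.063]]),0))
E
```

```text
[ 0.51062917 -0.19818873  0.1588624  -2.16616357] 0.31295107262822347
[-3.0, -1.3, -1.3, -0.007] rows 1 -> [ 0.507 -0.193  0.16  -2.159]
[[ 0.571 -0.239  0.302]
 [-0.246  0.169 -0.955]] [[317. 171.]
 [318. 245.]]
```

View pics/w1.png

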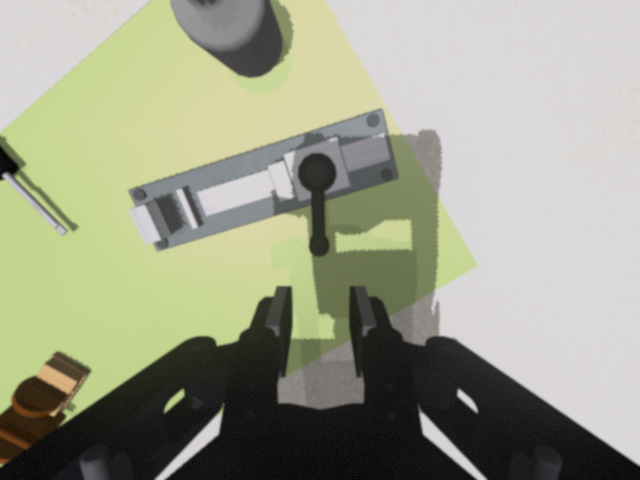

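The wrist view shows the knob at (316,172) and the lever end at (319,245), within 2 px of prediction. I'll straddle the lever with the fingers and swing it.

Call:
{"name": "drive_tool", "arguments": {
  "deltas": [
    [[-3,-1,40,0],[-3,-1,80,0],[-3,-1,100,0],[-3,-1,114,0],[-3,-1,114,0]]
  ]
}}

```text
t: 3.07
tcp_pos: [0.5038, -0.1887, 0.0422]
tool_rot: [0.958, -0.288, -0.004, -0.001]
force: [0.4, -1.0, -0.3]
finger_gap: 0.304
gripper_force: 0.0
```

Call:
{"name": "drive_tool", "arguments": {
  "deltas": [
    [[0.2,4.9,0,-0.09],[0.9,9.8,0,-0.18],[2,14.7,0,-0.27],[3.5,19.4,0,-0.36],[5.5,23.9,0,-0.45]]
  ]
}}

```text
t: 3.48
tcp_pos: [0.4972, -0.2125, 0.0461]
tool_rot: [0.998, -0.065, -0.0, -0.001]
force: [0.2, 2.5, -2.1]
finger_gap: 0.305
gripper_force: 1.3
```

Call:
{"name": "drive_tool", "arguments": {
  "deltas": [
    [[0.2,4.9,0,-0.09],[0.9,9.8,0,-0.18],[2,14.7,0,-0.27],[3.5,19.4,0,-0.36],[5.5,23.9,0,-0.45]]
  ]
}}

```text
t: 3.9
tcp_pos: [0.4978, -0.2358, 0.0458]
tool_rot: [0.987, 0.159, -0.002, -0.002]
force: [-2.3, 2.7, 0.6]
finger_gap: 0.31
gripper_force: 1.9
```

```bash
python3 - <<'E'
from h import *
print(pose()[0],manip.sense()['force'],lev(.9))
im=snap('top','t1.png')
E
```

```text
[ 0.49776029 -0.23580695  0.04584179 -1.25060327] [-2.32705171  2.73877732  0.62005421] [np.float64(0.5007553148405814), np.float64(-0.24038294807080024), -1.2587963267948963]
```

Call:
{"name": "drive_tool", "arguments": {
  "deltas": [
    [[1,5.5,0,-0.09],[2,11,0,-0.18],[4,17,0,-0.27],[6,22,0,-0.36],[8,26,0,-0.43]]
  ]
}}

```text
t: 4.37
tcp_pos: [0.5128, -0.2587, 0.0455]
tool_rot: [0.931, 0.365, -0.002, -0.003]
force: [-4.8, 1.2, 0.1]
finger_gap: 0.298
gripper_force: 2.1
```

Call:
{"name": "drive_tool", "arguments": {
  "deltas": [
    [[0,2,0,-0.04],[0,4,0,-0.06],[0,6,0,-0.06]]
  ]
}}

```text
t: 4.62
tcp_pos: [0.5171, -0.263, 0.0454]
tool_rot: [0.92, 0.391, -0.002, -0.003]
force: [-8.4, 3.3, 1.7]
finger_gap: 0.303
gripper_force: 3.9
```

```bash
python3 - <<'E'
from h import *
print(pose()[0],lev(1.3),lev(1.4))
im=snap('wrist');m=vision.camera_model('wrist')
print(np.round(proj(m,[[*KN,.065],[*lev(1.3)[:2],.063],[*vis([0,.075]),.01]])))
cv2.imwrite('pics/w2.png',cv2.cvtColor(im,cv2.COLOR_RGB2BGR))
E
```

```text
[ 0.51708065 -0.26301227  0.04536858 -0.76675752] [np.float64(0.5114618819073119), np.float64(-0.2594342054552394), -0.8587963267948964] [np.float64(0.5152573335685227), np.float64(-0.2634115596958567), -0.7587963267948967]
[[317. 197.]
 [306. 324.]
 [187. -82.]]
```

View pics/w2.png

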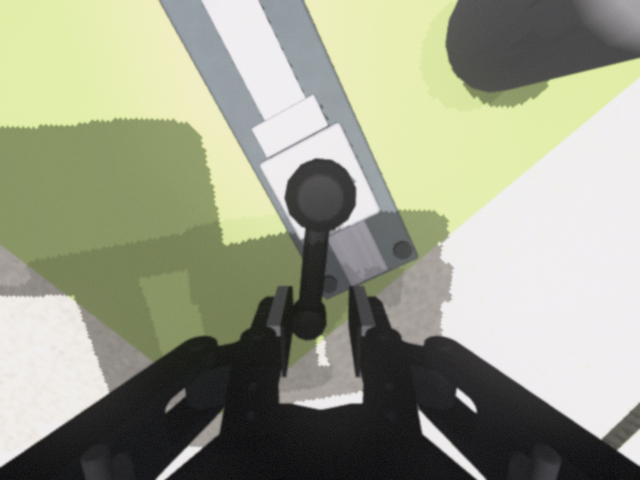

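Lever is on its open stop: end at (309,322), with the knob at (320,195), where it started. Now to the lens.

```bash
python3 - <<'E'
from h import *
p=pose()[0]; a=p[3]
q=p.copy(); q[:2]-=.006*np.array([np.cos(a),np.sin(a)])
plan([q,[*q[:2],.2,a],(.5085,.159,.16,.305)])
E
```

```text
[0.0, -6.0, -0.0, -0.0] rows 1 -> [ 0.513 -0.259  0.045 -0.768]
[0.0, 0.0, -154.7, -0.0] rows 4 -> [ 0.513 -0.259  0.2   -0.768]
[99.2, -97.7, 13.3, -0.358] rows 4 -> [ 0.511 -0.12   0.187 -0.41 ]
[127.2, -56.8, 13.3, -0.358] rows 4 -> [ 0.51   0.02   0.173 -0.053]
[139.0, -8.7, 13.3, -0.358] rows 4 -> [0.508 0.159 0.16  0.305]
```

Call:
{"name": "drive_tool", "arguments": {
  "deltas": [
    [[0,-6,0,0],[0,-6,-40,0],[0,-6,-80,0],[0,-6,-120,0],[0,-6,-155,0]]
  ]
}}

```text
t: 5.08
tcp_pos: [0.5169, -0.261, 0.2036]
tool_rot: [0.921, 0.391, 0.002, 0.002]
force: [0.1, -0.6, -0.5]
finger_gap: 0.304
gripper_force: 0.0
```

Call:
{"name": "drive_tool", "arguments": {
  "deltas": [
    [[99,-98,13,-0.358],[99,-98,13,-0.358],[99,-98,13,-0.358],[99,-98,13,-0.358]]
  ],
  "jaw": 85
}}

```text
t: 5.42
tcp_pos: [0.5127, -0.1163, 0.1881]
tool_rot: [0.835, 0.551, 0.001, -0.0]
force: [-0.6, -0.3, 0.2]
finger_gap: 0.86
gripper_force: 0.0
```

Call:
{"name": "drive_tool", "arguments": {
  "deltas": [
    [[127,-57,13,-0.358],[127,-57,13,-0.358],[127,-57,13,-0.358],[127,-57,13,-0.358]]
  ]
}}

```text
t: 5.75
tcp_pos: [0.5113, 0.0228, 0.1748]
tool_rot: [0.723, 0.691, 0.001, 0.0]
force: [-0.0, -0.8, 0.1]
finger_gap: 0.993
gripper_force: 0.0
```

Call:
{"name": "drive_tool", "arguments": {
  "deltas": [
    [[139,-9,13,-0.358],[139,-9,13,-0.358],[139,-9,13,-0.358],[139,-9,13,-0.358],[139,-9,13,-0.358]]
  ]
}}

```text
t: 6.17
tcp_pos: [0.5102, 0.1614, 0.1619]
tool_rot: [0.589, 0.808, 0.002, 0.001]
force: [0.1, -0.5, -0.2]
finger_gap: 0.995
gripper_force: 0.0
```

```bash
python3 - <<'E'
from h import *
print(pose()[0])
im=snap('wrist','w3.png');m=vision.camera_model('wrist')
u=.025*np.array([np.cos(.305),np.sin(.305)]);c=np.array([.5085,.159])
print(np.round(proj(m,[[*(c+u),.052],[*(c-u),.052]])))
E
```

```text
[0.51020086 0.16137972 0.16193933 0.3111419 ]
[[350. 236.]
 [287. 235.]]
```

View pics/w3.png

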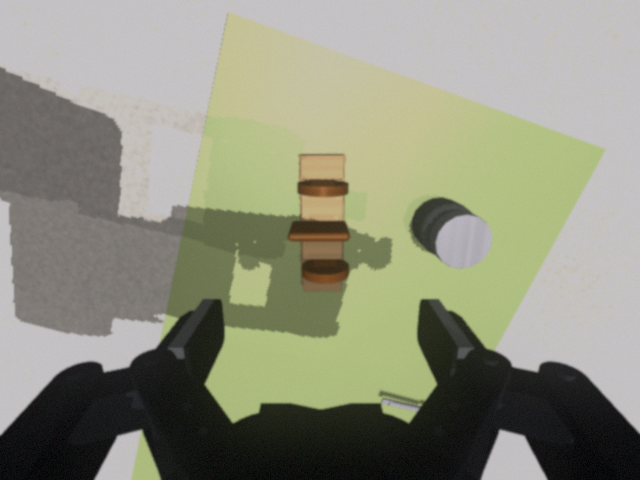

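Lens top strip spans (288..350, 236), matching the prediction. Going down to grip.

```bash
python3 - <<'E'
from h import *
print(pose()[0]);plan([(.5085,.159,.02,.305)])
E
```

```text
[0.5103716  0.15938054 0.16199414 0.30997009]
[0.2, -1.9, 142.0, 0.005] rows 4 -> [0.508 0.159 0.02  0.305]
```

Call:
{"name": "drive_tool", "arguments": {
  "deltas": [
    [[0,-2,40,0.005],[0,-2,80,0.005],[0,-2,115,0.005],[0,-2,142,0.005],[0,-2,142,0.005]]
  ]
}}

```text
t: 6.63
tcp_pos: [0.5055, 0.1548, 0.0152]
tool_rot: [0.594, 0.805, -0.003, -0.003]
force: [-1.0, 0.2, 0.1]
finger_gap: 1.001
gripper_force: 0.0
```

Call:
{"name": "drive_tool", "arguments": {
  "deltas": [
    [[0,0,0,0],[0,0,0,0],[0,0,0,0],[0,0,0,0],[0,0,0,0]]
  ],
  "jaw": 40,
  "force": 25
}}

```text
t: 7.05
tcp_pos: [0.5098, 0.1564, 0.0216]
tool_rot: [0.593, 0.806, 0.002, 0.002]
force: [0.3, -1.7, 7.5]
finger_gap: 0.573
gripper_force: 26.4
```

Call:
{"name": "drive_tool", "arguments": {
  "deltas": [
    [[0,0,0,0],[0,0,0,0],[0,0,0,0]]
  ]
}}

```text
t: 7.3
tcp_pos: [0.5097, 0.1565, 0.0216]
tool_rot: [0.593, 0.806, 0.001, 0.002]
force: [-0.9, -0.6, 7.4]
finger_gap: 0.581
gripper_force: 26.4
```

Call:
{"name": "drive_tool", "arguments": {
  "deltas": [
    [[0,0,-15,0],[0,0,-40,0],[0,0,-70,0],[0,0,-100,0],[0,0,-110,0]]
  ]
}}

```text
t: 7.72
tcp_pos: [0.5102, 0.157, 0.134]
tool_rot: [0.593, 0.806, 0.003, 0.003]
force: [1.4, 0.8, -0.3]
finger_gap: 0.579
gripper_force: 26.3
```

Call:
{"name": "drive_tool", "arguments": {
  "deltas": [
    [[0,0,0,0],[0,0,0,0]]
  ]
}}

```text
t: 7.88
tcp_pos: [0.5079, 0.1566, 0.1299]
tool_rot: [0.593, 0.805, 0.001, 0.001]
force: [0.0, -0.4, -0.7]
finger_gap: 0.579
gripper_force: 26.3
```

```bash
python3 - <<'E'
from h import *
p,M=pose();print(p,M[:,2],manip.sense()['force'])
im=snap('wrist');m=vision.camera_model('wrist')
a=p[3];tx=np.array([np.cos(a+np.pi/2),np.sin(a+np.pi/2)]);ty=np.array([np.cos(a),np.sin(a)])
# nominal top edges at z tcp+.0304 (52-21.6), offset 2.7 along tool x
for o in (-4,4):
  print(o,np.round(proj(m,[[*(p[:2]+tx*(.0027+o/1e3)+s*ty*.025),p[2]+.0304] for s in(-1,1)]),1))
b=cv2.cvtColor(im,cv2.COLOR_RGB2BGR)[220:440,200:440]
cv2.imwrite('pics/w4.png',cv2.resize((255*(b/255.)**.6).astype(np.uint8),None,fx=2.7,fy=2.7))
print('slot pix plan',vis([0,.075]))
plan([(*vis([0,.075]),.17,-.288),(*vis([0,.075]),.10,-.288)])
E
```

```text
[0.50785497 0.156635   0.1299355  0.30206454] [ 1.62928856e-03  1.58790830e-04 -9.99998660e-01] [ 0.03758385 -0.40181124 -0.68487004]
-4 [[259.7 344.4]
 [389.  344.4]]
4 [[258.6 326.2]
 [390.3 326.2]]
slot pix plan [ 0.58940264 -0.10448896]
[-136.9, 0.5, -20.6, 0.295] rows 4 -> [0.548 0.026 0.149 0.007]
[-130.8, 40.3, -20.6, 0.295] rows 4 -> [ 0.589 -0.104  0.17  -0.288]
[-0.0, 0.0, 70.0, -0.0] rows 2 -> [ 0.589 -0.104  0.1   -0.288]
```

View pics/w4.png

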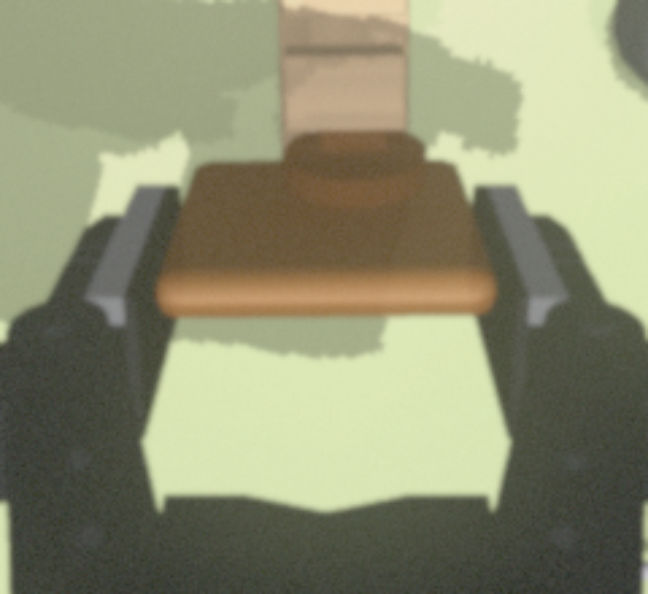

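Lens held upright between the pads, its top face at rows ≈320–337 (about 5 mm ahead of the TCP). I'll carry it over the slot, let it settle and measure there.

Call:
{"name": "drive_tool", "arguments": {
  "deltas": [
    [[-137,0,-20,0.295],[-137,0,-20,0.295],[-137,0,-20,0.295],[-137,0,-20,0.295]]
  ]
}}

```text
t: 8.27
tcp_pos: [0.5506, 0.0211, 0.1483]
tool_rot: [0.706, 0.708, -0.0, 0.001]
force: [1.0, -0.6, 0.1]
finger_gap: 0.579
gripper_force: 26.3
```

Call:
{"name": "drive_tool", "arguments": {
  "deltas": [
    [[-131,40,0,0.295],[-131,40,20,0.295],[-131,40,30,0.295],[-131,40,30,0.295],[-131,40,30,0.295]]
  ]
}}

```text
t: 8.68
tcp_pos: [0.589, -0.1084, 0.1158]
tool_rot: [0.802, 0.597, -0.001, -0.002]
force: [-0.5, -0.6, 0.4]
finger_gap: 0.581
gripper_force: 26.3
```

Call:
{"name": "drive_tool", "arguments": {
  "deltas": [
    [[0,0,0,0],[0,0,0,0],[0,0,0,0],[0,0,0,0],[0,0,0,0]]
  ]
}}

```text
t: 9.1
tcp_pos: [0.5894, -0.1035, 0.1198]
tool_rot: [0.801, 0.599, 0.0, 0.0]
force: [-0.4, 0.9, 0.7]
finger_gap: 0.578
gripper_force: 26.3
```

```bash
python3 - <<'E'
from h import *
p,M=pose();m=vision.camera_model('wrist');im=snap('wrist');print(p,pose()[0]-p)
b=cv2.cvtColor(im,cv2.COLOR_RGB2BGR)[60:360,170:470]
cv2.imwrite('pics/w5.png',cv2.resize((255*(b/255.)**.6).astype(np.uint8),None,fx=2,fy=2))
import pickle;pickle.dump((p,m),open('w5.pkl','wb'))
Pv=[(x,y,z) for y,z in((.085,.046),(.081,.042),(.069,.022),(.063,.022)) for x in (-.015,.015)]
for q in Pv: print(q,np.round((proj(m,[[*vis(q[:2]),q[2]]])[0]-[170,60])*2))
E
```

```text
[ 0.58938406 -0.1035408   0.119779   -0.28596693] [ 1.04200753e-04 -2.69354085e-04  3.39337762e-05 -3.04917048e-04]
(-0.015, 0.085, 0.046) [259. 356.]
(0.015, 0.085, 0.046) [348. 356.]
(-0.015, 0.081, 0.042) [260. 363.]
(0.015, 0.081, 0.042) [347. 363.]
(-0.015, 0.069, 0.022) [263. 377.]
(0.015, 0.069, 0.022) [342. 378.]
(-0.015, 0.063, 0.022) [264. 392.]
(0.015, 0.063, 0.022) [342. 392.]
```

View pics/w5.png

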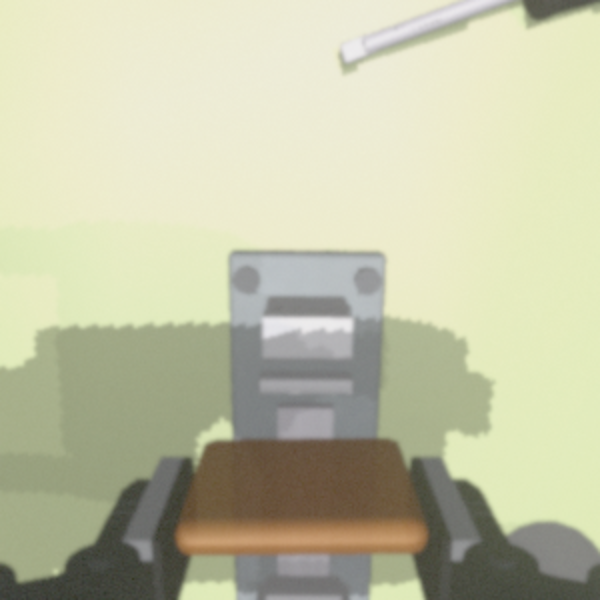

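Seen (crop px): fixed jaw top columns 261–352 with its front edge at row ≈358, low wall rows 378–392, lens top face rows 520–553 (columns 178–427), lens lower edge row ≈440.

```bash
python3 - <<'E'
from h import *
import pickle;p,m=pickle.load(open('w5.pkl','rb'))
V=lambda q:Rz(YAW).T@(q-C)
f=lambda u,v,z:np.round(1e3*V(onz(m,(170+u/2,60+v/2),z)[:2]),1)
print('tcp in vise',1e3*V(p[:2]),p[3])
for u,v,dz in((178,520,.0304),(427,520,.0304),(302,520,.0304),(302,553,.0304),(210,440,-.0136),(400,440,-.0136)): print('lens',u,v,f(u,v,p[2]+dz))
for u,v,z in((261,340,.046),(352,340,.046),(306,316,.046),(306,378,.022),(306,392,.022),(260,385,.022),(352,385,.022),(230,251,.01),(384,251,.01)): print('vise',u,v,f(u,v,z))
E
```

```text
tcp in vise [-0.28712314 75.90383051] -0.2859669291377236
lens 178 520 [-24.3  84.1]
lens 427 520 [23.1 84.1]
lens 302 520 [-0.7 84.1]
lens 302 553 [-0.7 76.9]
lens 210 440 [-24.   80.9]
lens 400 440 [24.4 81. ]
vise 261 340 [-14.2  90.5]
vise 352 340 [16.4 90.5]
vise 306 316 [ 0.9 98.8]
vise 306 378 [ 1.2 68.8]
vise 306 392 [ 1.2 63.1]
vise 260 385 [-16.4  66. ]
vise 352 385 [18.7 66. ]
vise 230 251 [-27.5 115.2]
vise 384 251 [ 30.5 115.2]
```

Call:
{"name": "drive_tool", "arguments": {
  "deltas": [
    [[-2.2,1.7,20,0],[-2.2,1.7,40,0],[-2.2,1.7,58,0],[-2.2,1.7,72,0],[-2.2,1.7,78,0]]
  ]
}}

```text
t: 9.57
tcp_pos: [0.5894, -0.1066, 0.0397]
tool_rot: [0.801, 0.599, -0.001, -0.001]
force: [-0.5, -0.3, -0.2]
finger_gap: 0.576
gripper_force: 26.3
```

Call:
{"name": "drive_tool", "arguments": {
  "deltas": [
    [[0,0,2,0],[0,0,4,0],[0,0,7,0],[0,0,10,0],[0,0,13,0]]
  ]
}}

```text
t: 9.98
tcp_pos: [0.5911, -0.1077, 0.0289]
tool_rot: [0.801, 0.598, 0.0, 0.001]
force: [-0.6, 0.8, 0.2]
finger_gap: 0.58
gripper_force: 26.3
```

Call:
{"name": "drive_tool", "arguments": {
  "deltas": [
    [[0,0,1,0],[0,0,2,0],[0,0,3,0],[0,0,3,0]]
  ]
}}

```text
t: 10.32
tcp_pos: [0.5905, -0.1076, 0.0252]
tool_rot: [0.801, 0.598, -0.0, -0.0]
force: [-0.1, 1.3, -0.0]
finger_gap: 0.579
gripper_force: 26.3
```

Call:
{"name": "drive_tool", "arguments": {
  "deltas": [
    [[0,0,1,0],[0,0,1,0],[0,0,1,0]]
  ]
}}

```text
t: 10.57
tcp_pos: [0.5905, -0.1076, 0.0243]
tool_rot: [0.801, 0.598, -0.0, -0.0]
force: [-0.1, 0.2, -0.2]
finger_gap: 0.579
gripper_force: 26.3
```

Call:
{"name": "drive_tool", "arguments": {
  "deltas": [
    [[0,0,1,0],[0,0,1,0],[0,0,1,0]]
  ]
}}

```text
t: 10.82
tcp_pos: [0.5907, -0.1076, 0.0237]
tool_rot: [0.801, 0.598, 0.0, 0.0]
force: [-0.6, 0.6, 2.5]
finger_gap: 0.581
gripper_force: 26.5
```

Call:
{"name": "drive_tool", "arguments": {
  "deltas": [
    [[0,0,1,0],[0,0,1,0],[0,0,1,0]]
  ]
}}

```text
t: 11.07
tcp_pos: [0.5907, -0.1076, 0.0236]
tool_rot: [0.801, 0.598, 0.0, 0.0]
force: [-3.4, 1.0, 8.6]
finger_gap: 0.579
gripper_force: 27.1
```

Floor contact at the predicted height. Release gently and check.

Call:
{"name": "drive_tool", "arguments": {
  "deltas": [
    [[0,0,-1,0],[0,0,-1,0],[0,0,-1,0],[0,0,-1,0]]
  ],
  "jaw": 56
}}

```text
t: 11.4
tcp_pos: [0.5904, -0.1075, 0.023]
tool_rot: [0.801, 0.598, -0.0, -0.0]
force: [0.5, 0.5, 0.5]
finger_gap: 0.657
gripper_force: 0.0
```

Call:
{"name": "drive_tool", "arguments": {
  "deltas": [
    [[0,0,0,0],[0,0,0,0],[0,0,0,0],[0,0,0,0],[0,0,0,0]]
  ],
  "jaw": 75
}}

```text
t: 11.82
tcp_pos: [0.5905, -0.1075, 0.0233]
tool_rot: [0.801, 0.598, -0.0, -0.0]
force: [0.2, 0.2, -0.8]
finger_gap: 0.879
gripper_force: 0.0
```

Call:
{"name": "drive_tool", "arguments": {
  "deltas": [
    [[0,0,-30,0],[0,0,-60,0],[0,0,-90,0],[0,0,-120,0],[0,0,-140,0]]
  ]
}}

```text
t: 12.23
tcp_pos: [0.5915, -0.1079, 0.1663]
tool_rot: [0.801, 0.598, 0.001, 0.002]
force: [0.8, -0.1, 0.0]
finger_gap: 0.878
gripper_force: 0.0
```

Call:
{"name": "drive_tool", "arguments": {
  "deltas": [
    [[0,0,0,0],[0,0,0,0],[0,0,0,0]]
  ]
}}

```text
t: 12.48
tcp_pos: [0.5897, -0.1073, 0.1626]
tool_rot: [0.801, 0.598, -0.0, -0.001]
force: [0.8, 0.8, -0.5]
finger_gap: 0.878
gripper_force: 0.0
```

```bash
python3 - <<'E'
from h import *
p,M=pose();m=vision.camera_model('wrist');im=snap('wrist');print(p)
b=cv2.cvtColor(im,cv2.COLOR_RGB2BGR)[190:390,210:430]
cv2.imwrite('pics/w6.png',cv2.resize((255*(b/255.)**.6).astype(np.uint8),None,fx=3,fy=3))
Pv=[(x,y,z) for y,z in((.085,.046),(.069,.022),(.081,.054),(.073,.054)) for x in (-.025,.025)]
for q in Pv: print(q,np.round((proj(m,[[*vis([q[0]+.0012,q[1]]),q[2]]])[0]-[210,190])*3))
# next: behind jaw back face, closed fingers
kv=Rz(YAW).T@(KN-C);print('knob vise',kv)
E
```

```text
[ 0.58970312 -0.10725536  0.16256954 -0.28800746]
(-0.025, 0.085, 0.046) [240.  84.]
(0.025, 0.085, 0.046) [429.  84.]
(-0.025, 0.069, 0.022) [249. 118.]
(0.025, 0.069, 0.022) [420. 118.]
(-0.025, 0.081, 0.054) [238. 106.]
(0.025, 0.081, 0.054) [431. 106.]
(-0.025, 0.073, 0.054) [239. 136.]
(0.025, 0.073, 0.054) [430. 136.]
knob vise [-0.00100415 -0.04942066]
```

View pics/w6.png

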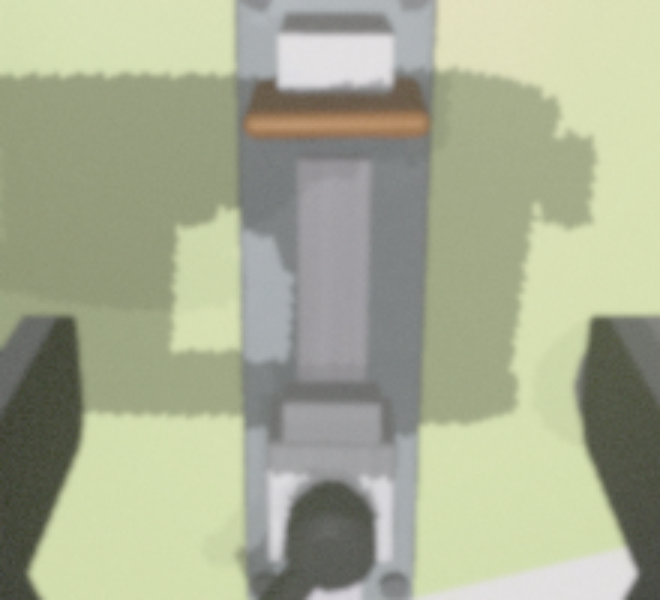

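Lens stands in the slot at (338,124), centred, with the fixed jaw directly behind it. Next I push the sliding jaw from behind.

```bash
python3 - <<'E'
from h import *
plan([(*vis([.013,-.102]),.15,-.288),(*vis([.013,-.102]),.026,-.288)])
E
```

```text
[-174.5, 12.3, 12.0, -0.0] rows 5 -> [ 0.552 -0.278  0.15  -0.288]
[0.0, 0.0, 124.0, -0.0] rows 3 -> [ 0.552 -0.278  0.026 -0.288]
```

Call:
{"name": "drive_tool", "arguments": {
  "deltas": [
    [[-40,12,0,0],[-80,12,0,0],[-120,12,5,0],[-160,12,12,0],[-175,12,12,0]]
  ],
  "jaw": 0
}}

```text
t: 12.95
tcp_pos: [0.5497, -0.2829, 0.1483]
tool_rot: [0.802, 0.597, -0.001, -0.002]
force: [-0.5, -0.3, -0.8]
finger_gap: 0.162
gripper_force: 0.0
```

Call:
{"name": "drive_tool", "arguments": {
  "deltas": [
    [[0,0,0,0],[0,0,0,0],[0,0,40,0],[0,0,80,0],[0,0,105,0]]
  ]
}}

```text
t: 13.37
tcp_pos: [0.5512, -0.2754, 0.0433]
tool_rot: [0.801, 0.599, -0.0, -0.002]
force: [-0.9, 0.2, -0.5]
finger_gap: -0.003
gripper_force: 0.0
```

Call:
{"name": "drive_tool", "arguments": {
  "deltas": [
    [[0,0,10,0],[0,0,18,0],[0,0,18,0]]
  ]
}}

```text
t: 13.62
tcp_pos: [0.5523, -0.2771, 0.0272]
tool_rot: [0.801, 0.599, -0.0, -0.001]
force: [-0.6, 0.6, -0.0]
finger_gap: -0.003
gripper_force: 0.0
```

```bash
python3 - <<'E'
from h import *
p,M=pose();print(p,1e3*Rz(YAW).T@(p[:2]-C),manip.sense()['force'],manip.sense()['finger_gap'])
E
```

```text
[ 0.55225115 -0.27713415  0.02722072 -0.28648159] [  13.41594829 -101.08693418] [-0.64134844  0.59835199 -0.03851218] -0.0029995114757048295
```

Call:
{"name": "drive_tool", "arguments": {
  "deltas": [
    [[5,0,0,0],[9,0,0,0],[13,0,0,0],[17,0,0,0],[22,0,0,0]]
  ]
}}

```text
t: 14.03
tcp_pos: [0.5593, -0.2582, 0.0296]
tool_rot: [0.801, 0.599, -0.0, 0.002]
force: [-2.1, -3.8, 3.1]
finger_gap: -0.005
gripper_force: 2.0
```

Call:
{"name": "drive_tool", "arguments": {
  "deltas": [
    [[6,0,0,0],[12,0,0,0],[18,0,0,0],[24,0,0,0],[30,0,0,0]]
  ]
}}

```text
t: 14.45
tcp_pos: [0.5681, -0.229, 0.0287]
tool_rot: [0.801, 0.598, 0.0, 0.001]
force: [0.2, -4.4, 3.2]
finger_gap: 0.001
gripper_force: 2.0
```

Call:
{"name": "drive_tool", "arguments": {
  "deltas": [
    [[6,0,0,0],[12,0,0,0],[18,0,0,0],[23,0,0,0],[27,0,0,0]]
  ]
}}

```text
t: 14.87
tcp_pos: [0.5752, -0.2024, 0.0282]
tool_rot: [0.801, 0.598, 0.0, 0.0]
force: [1.2, -4.0, 1.8]
finger_gap: 0.003
gripper_force: 1.9
```

```bash
python3 - <<'E'
from h import *
p,M=pose();print(1e3*Rz(YAW).T@(p[:2]-C),manip.sense()['force'])
E
```

```text
[ 14.22819851 -22.91654657] [ 1.18305817 -3.95770597  1.76709601]
```

Call:
{"name": "drive_tool", "arguments": {
  "deltas": [
    [[5,0,0,0],[10,0,0,0],[14,0,0,0],[17,0,0,0],[19,0,0,0]]
  ]
}}

```text
t: 15.28
tcp_pos: [0.5801, -0.1842, 0.0282]
tool_rot: [0.801, 0.598, -0.0, -0.0]
force: [1.5, -4.4, 1.1]
finger_gap: 0.005
gripper_force: 1.8
```

Call:
{"name": "drive_tool", "arguments": {
  "deltas": [
    [[1.5,0,0,0],[3,0,0,0],[4,0,0,0],[4,0,0,0]]
  ]
}}

```text
t: 15.62
tcp_pos: [0.581, -0.1806, 0.0282]
tool_rot: [0.801, 0.598, -0.0, -0.0]
force: [2.2, -3.3, 1.3]
finger_gap: -0.002
gripper_force: 1.3
```

Call:
{"name": "drive_tool", "arguments": {
  "deltas": [
    [[1,0,0,0],[2,0,0,0],[2,0,0,0]]
  ]
}}

```text
t: 15.87
tcp_pos: [0.5815, -0.1787, 0.0282]
tool_rot: [0.801, 0.598, -0.0, -0.0]
force: [0.7, -3.4, 0.1]
finger_gap: -0.0
gripper_force: 1.5
```

```bash
python3 - <<'E'
from h import *
p,M=pose();print(1e3*Rz(YAW).T@(p[:2]-C),manip.sense()['force'])
E
```

```text
[13.52971925  1.56518983] [ 0.710597   -3.36870188  0.12798544]
```

Call:
{"name": "drive_tool", "arguments": {
  "deltas": [
    [[1,0,0,0],[1.5,0,0,0],[1.5,0,0,0]]
  ]
}}

```text
t: 16.12
tcp_pos: [0.582, -0.1773, 0.0281]
tool_rot: [0.801, 0.598, -0.0, -0.0]
force: [-0.2, -3.4, 0.6]
finger_gap: 0.001
gripper_force: 1.6
```

Call:
{"name": "drive_tool", "arguments": {
  "deltas": [
    [[1,0,0,0],[1.5,0,0,0],[1.5,0,0,0]]
  ]
}}

```text
t: 16.37
tcp_pos: [0.5823, -0.1764, 0.0282]
tool_rot: [0.801, 0.598, -0.0, -0.0]
force: [0.2, -5.6, -0.0]
finger_gap: -0.001
gripper_force: 2.5
```

Call:
{"name": "drive_tool", "arguments": {
  "deltas": [
    [[1,0,0,0],[1,0,0,0],[1,0,0,0]]
  ]
}}

```text
t: 16.62
tcp_pos: [0.5823, -0.1763, 0.0282]
tool_rot: [0.801, 0.599, -0.001, 0.0]
force: [-1.4, -7.4, 1.2]
finger_gap: 0.003
gripper_force: 3.9
```

Call:
{"name": "drive_tool", "arguments": {
  "deltas": [
    [[1.5,0,0,0],[1.5,0,0,0],[-4,0,0,0],[-10,0,0,0],[-10,0,0,0]]
  ]
}}

```text
t: 17.03
tcp_pos: [0.579, -0.1845, 0.0279]
tool_rot: [0.802, 0.598, -0.0, -0.001]
force: [0.1, -0.0, 1.3]
finger_gap: -0.001
gripper_force: 0.0
```

Call:
{"name": "drive_tool", "arguments": {
  "deltas": [
    [[-10,0,-40,0],[-20,0,-80,0],[-30,0,-120,0],[-30,0,-130,0],[-30,0,-130,0]]
  ],
  "jaw": 26
}}

```text
t: 17.45
tcp_pos: [0.5736, -0.2144, 0.1622]
tool_rot: [0.801, 0.598, 0.002, 0.003]
force: [-0.0, -0.2, -0.1]
finger_gap: 0.299
gripper_force: 0.0
```

Call:
{"name": "drive_tool", "arguments": {
  "deltas": [
    [[0,0,0,0],[0,0,0,0],[0,0,0,0]]
  ]
}}

```text
t: 17.7
tcp_pos: [0.5702, -0.212, 0.156]
tool_rot: [0.801, 0.599, -0.001, -0.002]
force: [-0.3, 0.2, -0.0]
finger_gap: 0.306
gripper_force: 0.0
```

```bash
python3 - <<'E'
from h import *
p,M=pose();m=vision.camera_model('wrist');im=snap('wrist')
print(p,1e3*Rz(YAW).T@(p[:2]-C))
k=proj(m,[[*vis([-.001,.037]),.065]])[0];print('pred',k)
d=vis([-.001,.037]); a=np.pi+1.0+YAW; e=d+.055*np.array([np.cos(a),np.sin(a)])
ep=proj(m,[[*e,.063]])[0];print('pred end',ep)
g=im.max(2); x0,y0=int(k[0])-70,int(k[1])-70
mk=(g[max(y0,0):y0+200,max(x0,0):x0+140]<75).astype(np.uint8)
mk=cv2.morphologyEx(mk,cv2.MORPH_OPEN,cv2.getStructuringElement(cv2.MORPH_ELLIPSE,(19,19)))
n,L,S,Ce=cv2.connectedComponentsWithStats(mk)
for i in range(1,n): print(S[i],Ce[i]+[max(x0,0),max(y0,0)])
E
```

```text
[ 0.57015193 -0.21203058  0.15595635 -0.28745129] [ 12.08775276 -33.58027136]
pred [302.41315989 143.01454767]
pred end [262.27477439 209.90409738]
```

```bash
python3 - <<'E'
from h import *
m=vision.camera_model('wrist');im=snap('wrist');g=im.max(2)
print(g[143,262:342:4].tolist(),g[103:183:4,302].tolist())
d=vis([-.001,.037])
for T in(60,80,100):
  mk=(g<T).astype(np.uint8)[60:250,180:420]
  mk=cv2.morphologyEx(mk,cv2.MORPH_OPEN,cv2.getStructuringElement(cv2.MORPH_ELLIPSE,(13,13)))
  n,L,S,Ce=cv2.connectedComponentsWithStats(mk)
  for i in range(1,n):
    c=Ce[i]+[180,60];print(T,S[i],c,1e3*Rz(YAW).T@(onz(m,c,.065)[:2]-C))
E
```

```text
[232, 232, 231, 162, 168, 229, 67, 54, 80, 81, 81, 84, 83, 83, 61, 60, 224, 230, 157, 168] [232, 232, 177, 231, 231, 86, 54, 79, 83, 81, 81, 81, 80, 74, 56, 87, 199, 204, 230, 232]
80 [  75   92   48   68 1050] [277.42761905 188.99904762] [-18.69500915   5.8948702 ]
100 [  74   63   70  108 2831] [289.99187566 174.95549276] [-9.63651007 15.61094881]
100 [221 136  19  54 757] [411.59445178 221.36327609] [ 76.98177934 -17.32479239]
100 [141 154  20  35 579] [331.21761658 230.96027634] [ 19.24332703 -24.56464697]
100 [ 96 177  19  13 212] [285.20754717 243.83962264] [-14.49832484 -34.44404217]
```

```bash
python3 - <<'E'
from h import *
m=vision.camera_model('wrist');im=snap('wrist');g=im.max(2)
mk=(g<110).astype(np.uint8)[100:260,230:345]
for r in range(0,160,5): print('%3d'%(r+100),''.join('#' if v else '.' for v in mk[r,::2]))
E
```

```text
100 ..........................................................
105 ..........................................................
110 ..........................................................
115 ..........................................................
120 ..........................................................
125 .................................#########................
130 ..............................###############.............
135 .............................#################............
140 ............................###################...........
145 ............................###################...........
150 .............................##################...........
155 ..............................################............
160 .............................##############...............
165 ...........................########.......................
170 .........................#########........................
175 ........................########..........................
180 ......................##########..........................
185 .....................####
[... 215 characters left out ...]
.......
205 ............#################.............................
210 ............#####################.........................
215 .............####################.............##########..
220 ......................###########.............##########..
225 ......................###########............###########..
230 ..........................#######............###########..
235 ..............................##.............###########..
240 .......................##########............###########..
245 .......................##########............##########...
250 .......................##########.............#########...
255 .......................##########.............#########...
```

Knob measured at (304,143) and lever end at (266,208): the jaw is where expected and the lever is still open. I'll straddle it again and swing it shut.

```bash
sed -i 's/^KN=.*/KN=vis([0,.037])/' h.py; python3 - <<'E'
from h import *
l=lev(1.3,.057); plan([(l[0],l[1],.14,l[2]),(l[0],l[1],.045,l[2])])
for t in(.85,.4,0,-.1): print(t,np.round(lev(t,.057),4))
E
```

```text
[23.1, -43.8, 16.6, 0.571] rows 5 -> [ 0.535 -0.178  0.14  -0.859]
[0.0, 0.0, 95.0, -0.0] rows 3 -> [ 0.535 -0.178  0.045 -0.859]
0.85 [ 0.5236 -0.1557 -1.3088]
0.4 [ 0.5226 -0.1303 -1.7588]
0 [ 0.5312 -0.1093 -2.1588]
-0.1 [ 0.5346 -0.1047 -2.2588]
```

Call:
{"name": "drive_tool", "arguments": {
  "deltas": [
    [[23,-44,0,0.571],[23,-44,16,0.571],[23,-44,16,0.571],[23,-44,16,0.571],[23,-44,16,0.571]]
  ]
}}

```text
t: 18.27
tcp_pos: [0.5354, -0.1784, 0.1413]
tool_rot: [0.938, 0.346, -0.001, -0.001]
force: [-0.1, 0.1, -1.2]
finger_gap: 0.305
gripper_force: 0.0
```

Call:
{"name": "drive_tool", "arguments": {
  "deltas": [
    [[0,0,0,0],[0,0,0,0],[0,0,0,0]]
  ]
}}

```text
t: 18.52
tcp_pos: [0.5359, -0.1789, 0.142]
tool_rot: [0.937, 0.349, -0.0, -0.0]
force: [-0.9, 0.4, 0.5]
finger_gap: 0.309
gripper_force: 0.0
```

```bash
python3 - <<'E'
from h import *
l=lev(1.3,.057); plan([(l[0],l[1],.045,l[2])])
E
```

```text
[0.2, -0.8, 97.0, 0.001] rows 3 -> [ 0.535 -0.178  0.045 -0.859]
```

Call:
{"name": "drive_tool", "arguments": {
  "deltas": [
    [[0,-1,35,0],[0,-1,65,0],[0,-1,85,0],[0,-1,96,0],[0,-1,96,0]]
  ]
}}

```text
t: 18.93
tcp_pos: [0.5338, -0.1775, 0.0439]
tool_rot: [0.937, 0.349, -0.002, -0.002]
force: [0.2, 0.6, -0.2]
finger_gap: 0.306
gripper_force: 0.0
```

Call:
{"name": "drive_tool", "arguments": {
  "deltas": [
    [[0,0,0,0],[0,0,0,0]]
  ]
}}

```text
t: 19.1
tcp_pos: [0.5363, -0.1788, 0.0474]
tool_rot: [0.937, 0.349, 0.001, 0.001]
force: [-0.2, -0.2, 0.3]
finger_gap: 0.306
gripper_force: 0.0
```

Call:
{"name": "drive_tool", "arguments": {
  "deltas": [
    [[0.2,-5.1,0,0.09],[0.9,-10.2,0,0.18],[2.1,-15.2,0,0.27],[3.7,-20.1,0,0.36],[5.7,-24.8,0,0.45]]
  ]
}}

```text
t: 19.52
tcp_pos: [0.5251, -0.1574, 0.0482]
tool_rot: [0.992, 0.129, 0.002, 0.002]
force: [-0.4, -3.2, -1.3]
finger_gap: 0.306
gripper_force: 1.6
```

Call:
{"name": "drive_tool", "arguments": {
  "deltas": [
    [[0.2,-5.1,0,0.09],[0.9,-10.2,0,0.18],[2.1,-15.2,0,0.27],[3.7,-20.1,0,0.36],[5.7,-24.8,0,0.45]]
  ]
}}

```text
t: 19.93
tcp_pos: [0.5234, -0.1314, 0.0481]
tool_rot: [0.995, -0.096, 0.001, 0.001]
force: [-0.7, -3.5, 0.4]
finger_gap: 0.304
gripper_force: 1.5
```

```bash
python3 - <<'E'
from h import *
print(pose()[0],lev(.4,.057),manip.sense()['force']);l=lev(.1,.057);plan([(l[0],l[1],.045,l[2])])
E
```

```text
[ 0.52339534 -0.13139499  0.04807111 -1.76278524] [np.float64(0.5226136418159938), np.float64(-0.13027089998991997), -1.7587963267948963] [-0.74260495 -3.47564522  0.44040812]
[1.5, -17.8, 3.1, 0.296] rows 3 -> [ 0.528 -0.114  0.045 -2.059]
```

Call:
{"name": "drive_tool", "arguments": {
  "deltas": [
    [[0,-5.1,0,0.08],[0.7,-10.2,0,0.16],[1.9,-15.2,0,0.24],[3.5,-20,0,0.32],[5,-23.5,0,0.4]]
  ]
}}

```text
t: 20.35
tcp_pos: [0.5321, -0.1089, 0.0481]
tool_rot: [0.957, -0.291, 0.001, 0.001]
force: [-3.2, -3.2, 1.4]
finger_gap: 0.305
gripper_force: 2.3
```

Call:
{"name": "drive_tool", "arguments": {
  "deltas": [
    [[0,-2,0,0.02],[0,-4,0,0.04],[0,-5,0,0.06],[0,-5,0,0.06]]
  ]
}}

```text
t: 20.68
tcp_pos: [0.5348, -0.1046, 0.0477]
tool_rot: [0.948, -0.318, 0.001, 0.0]
force: [-3.3, -2.6, 3.5]
finger_gap: 0.3
gripper_force: 2.2
```

Call:
{"name": "drive_tool", "arguments": {
  "deltas": [
    [[0,-1,0,0],[0,-2,0,0],[0,-3,0,0],[0,-3,0,0]]
  ]
}}

```text
t: 21.02
tcp_pos: [0.5352, -0.1036, 0.0473]
tool_rot: [0.949, -0.317, -0.001, 0.002]
force: [-7.9, -9.7, 6.5]
finger_gap: 0.305
gripper_force: 6.1
```

```bash
python3 - <<'E'
from h import *
print(pose()[0],lev(0,.057),lev(-.1,.057),manip.sense()['force'])
E
```

```text
[ 0.53524562 -0.10363698  0.04733936 -2.21538951] [np.float64(0.5311823520730746), np.float64(-0.10930609935887531), -2.158796326794896] [np.float64(0.5345758010456916), np.float64(-0.10472926223115997), -2.2587963267948963] [-7.93771709 -9.66244933  6.54646565]
```

At the tight stop: force rose to 12 N and the motion stalled. Centre the fork, lift away and verify.

Call:
{"name": "drive_tool", "arguments": {
  "deltas": [
    [[0,4,0,0],[0,8,0,0],[0,8,0,0]]
  ]
}}

```text
t: 21.27
tcp_pos: [0.532, -0.1084, 0.0466]
tool_rot: [0.948, -0.319, 0.001, -0.0]
force: [0.8, 0.1, 0.5]
finger_gap: 0.308
gripper_force: 0.0
```

Call:
{"name": "drive_tool", "arguments": {
  "deltas": [
    [[0,0,-20,0],[0,0,-55,0],[0,0,-95,0],[0,0,-130,0],[0,0,-130,0]]
  ]
}}

```text
t: 21.68
tcp_pos: [0.5365, -0.1092, 0.1831]
tool_rot: [0.948, -0.318, 0.008, 0.0]
force: [0.9, -1.1, 0.4]
finger_gap: 0.306
gripper_force: 0.0
```

Call:
{"name": "drive_tool", "arguments": {
  "deltas": [
    [[-40,0,0,0],[-60,0,0,0],[-60,0,0,0],[-60,0,0,0],[-60,0,0,0]]
  ]
}}

```text
t: 22.1
tcp_pos: [0.4849, -0.0719, 0.1764]
tool_rot: [0.948, -0.318, 0.001, -0.0]
force: [-0.1, -0.4, 0.4]
finger_gap: 0.306
gripper_force: 0.0
```

```bash
python3 - <<'E'
from h import *
p,_=pose();m=vision.camera_model('wrist');im=snap('wrist');print(p)
V=lambda q:1e3*(Rz(YAW).T@(q-C))
for n,q in dict(knob=[*KN,.065],end=[*lev(0)[:2],.063],lens=[*vis([.001,.077]),.054],slot=[*vis([0,.075]),.01]).items(): print(n,np.round(proj(m,[q])[0]))
hsv=cv2.cvtColor(im,cv2.COLOR_RGB2HSV)
a=cv2.inRange(hsv,(5,110,40),(20,255,255)); n,L,S,Ce=cv2.connectedComponentsWithStats(a)
for i in range(1,n):
  if S[i][4]>150:
    c=max(cv2.findContours((L==i).astype(np.uint8),0,2)[0],key=len); r=cv2.minAreaRect(c)
    print('amber',S[i],[np.round(V(onz(m,q,.054)[:2]),1).tolist() for q in cv2.boxPoints(r)])
g=im.max(2);k=proj(m,[[*KN,.065]])[0].astype(int)
x0,y0=max(k[0]-60,0),max(k[1]-50,0)
for r in range(y0,min(y0+190,480),6): print('%3d'%r,''.join('#' if v<110 else '.' for v in g[r,x0:x0+140:2]))
print(x0)
E
```

```text
[ 0.48492773 -0.07193232  0.17639144 -2.21847759]
knob [318.  74.]
end [322. 155.]
lens [266.  96.]
slot [277. 102.]
amber [251  61  33  68 689] [[25.2, 79.6], [24.9, 71.0], [-23.0, 70.9], [-22.9, 80.0]]
amber [126 296  30  23 153] [[-110.0, 264.1], [-103.5, 254.9], [-128.0, 237.6], [-135.0, 246.9]]
amber [107 302  47  30 638] [[-107.5, 279.0], [-110.9, 239.7], [-139.2, 247.6], [-136.1, 288.2]]
amber [  79  348   49   36 1079] [[-158.1, 343.7], [-134.9, 312.9], [-166.6, 289.8], [-191.3, 320.5]]
 23 ......................................................................
 29 ......................................................................
 35 ......................................................................
 41 ......................................................................
 47 ......................................................................
 53 ............................######....................................
 59 ........................##############................................
 65 ......................##################..............................

[... 1103 characters left out ...]
.....................
161 .............................########.................................
167 ......................................................................
173 ......................................................................
179 ......................................................................
185 ......................................................................
191 ......................................................................
197 ......................................................................
203 ......................................................................
209 ......................................................................
257
```

```bash
python3 -c "
from station import manip
print(manip.sign_off())"
```

```text
the job is handed in; nothing more can be done
None
```

The job is handed in at about 22 s of the 72 s allowed: the lens stands upright and centred in the slot, snug between the jaws, with the lever at its tight stop and the arm clear; no verdict came back, and I took no final image check of the bottle, jar, screwdriver and round lenses.

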